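Fit the handle to a stone pressing weight and set it on the pad

TASK

Take the wooden handle with the tapered steel shank out of the tool block, stand its shank in the socket of the marble pressing weight and press or tap it straight down until it wedges tight (about 18 N, and never over 25 N or the stone splits). Then lift the weight by its handle alone, held by nothing but the wedged taper, carry it clear of the table to the grey felt pad and lower it gently onto the middle of the pad, flat, with the handle still standing firm in it. Let go, never take hold of or push the stone itself with the gripper, and leave the other things where they are.

Things in the scene. Friction and masses are not known exactly. Their poses are not given: they have to be found in the camera images.
- handle_grip (a point): Centre of the loose handle's round upright wooden grip, 26 mm in diameter, 60 mm tall (30 mm above and below this point). Under it a steel flange, 36 mm across, 6 mm thick, then the shank. Handle 90 g. At the start upright in one of the block's holes, flange resting on the block's top. z points up.
- handle_tip (a point): Lower end of the handle's steel shank, on its axis, 78 mm below handle_grip; hidden in the block at the start. The shank is a round taper 42 mm long, 22.9 mm in diameter at the flange, 13.8 mm at 4 mm from the tip, then bevelled to 9.6 mm.
- stone_socket (a point): Middle of the stone's top, over the socket: a hole 27 mm wide, 44 mm deep, lined by a brass bush with the matching taper (17 mm at its mouth), sunk 0 to 15 mm below the top, each time differently. The shank wedges with its tip somewhere 17 to 36 mm below this point: only force tells. Pushed too lightly it pulls out again; 15 to 20 N holds. The stone slides on the table and so centres itself.
- stone: The loose marble pressing weight with the brass-lined socket: a square block 72 x 72 mm, 50 mm tall, 0.6 to 0.8 kg, on the table. Origin at the centre of its underside, x and y along its sides, z up.
- pad_top (a point): Centre of the top of the grey felt pad, a fixed square 112 x 112 mm, 8 mm thick, on the table; x and y along its sides.
- block: Fixed plywood tool block, 170 (x) x 64 (y) x 52 mm tall, origin under its centre. Three holes along its x at -50, 0, +50 mm: one holds the handle, the others a slim awl handle (16 mm thick, 66 mm above the block) and a stubby mushroom-topped tool (32 mm above). Fingers closing along the block's y have free room beside the handle.
Things that resemble listed ones, but are neither listed nor needed, are in the scene too. Leave any green or yellow look-alike of the part that bears handle_grip alone.

How it is judged (in metres and radians):
On the way, in this order (a step that is already met when the one before it is completed fails the run):
1. the shank stands in the stone's socket (z of handle_tip in the frame of stone_socket below -0.014 m and horizontal distance between handle_tip and stone_socket below 0.006 m and angle between the z axis of handle and the z axis of stone, either way round below 0.1 rad), for 0.2 s.
2. the stone hangs from the handle, its underside more than 40 mm above the table (all of step 1 and height (world z) of stone above 0.04 m), for 0.5 s.
At the end, for the whole second after the job is handed in: the shank stands in the stone's socket (tip at least 14 mm below the stone's top and within 6 mm of the axis, handle and stone aligned within 0.1 rad), the stone stands flat (within 0.06 rad) on the felt pad, its centre within 15 mm of the pad's centre, and handle and stone are at rest (all of step 1 and horizontal distance between stone_socket and pad_top below 0.015 m and angle between stone's own z axis and vertical below 0.06 rad and height (world z) of stone below 0.012 m and linear speed of each of stone, handle below 0.02 m/s); the robot touches nothing.
It fails at once if the stone is rammed: pressed onto the table with over 36 N, its own 6 to 8 N included (contact force between stone and table above 36 N).
It fails at once if the fingers grip or push the stone itself (contact force between the fingers and stone above 2 N).
It fails at once if the stone is set down hard or pressed on the pad with over 36 N, its own weight included (contact force between stone and pad above 36 N).
It fails at once if a bystander is moved by more than 30 mm (distance of any of dish, tape, offcut, jar, vial, flatbrush, spat, awl, stub from where it was at the start of the episode above 0.03 m).
It also fails if it takes over 67 s, if anything falls off the work surface, if the arm or the gripper's body presses on something with over 40 N, if the wrist force passes 120 N, or if a joint passes its speed limit or range.

ROBOT

A 6-joint arm with a two-finger parallel gripper is mounted at the origin on the work surface. World frame = base frame: x ahead of the robot, y to its left, z up, the work surface at z = 0. Lengths are in m, angles in degrees, forces in N, time in s.
With the tool pointing down it reaches from about 0.375 to 0.925 m from the base axis. Payload 5.7 kg.
Tool frame: the origin (TCP) lies at the very end of the fingers, on their centre line; the grasp point (between the pads) lies 19 mm behind it; z points along the fingers, y is the line along which they close (so a half turn about z gives the same grasp; the last joint's range is limited). The gripper opens to 88 mm and grips with 3 to 60 N. Pads are 20 mm wide; open, the fingers measure 115 mm over their backs; the gripper's body (75 mm by 178 mm) begins 61 mm behind the grasp point.
Start: joints at [-83.314, 20.558, 86.54, -0, 72.909, -6.595], TCP at [0.138, -0.584, 0.223] pointing down, gripper open.
Joint ranges: [-170.27, 170.27], [-57.76, 135], [12.27, 136.19], [-55.21, 235.2], [11.17, 155.16], [-170.74, 170.74]. Speed limits (degrees/s): [136.94, 136.94, 180, 180, 180, 180].

INTERFACE

Orientations are given as a 3x3 rotation matrix whose columns are the frame's x, y, z axes.
In Python, from workcell import robot gives the robot as it stands.
- The arm moves only by the tool step_arm, never from a script. Its argument "moves" is a list of rows, each an object of numbers: "tx", "ty", "tz": the shift along the tool's x, y, z in mm; "wx", "wy", "wz": the turn, a rotation vector about the tool's x, y, z in degrees; "gripper": the gripper command: -1 is shut, 1 is fully open, values between are in proportion. A call has 1 to 12 rows; each row is the pose to reach, as a shift and turn from the pose commanded when the call began, along the tool's axes at that moment; what a row does not reach only later rows make up. A row lasts 1/12 s, in which the tool goes at most 41.7 mm and 7.16 degrees, less where a joint would pass 70% of its speed; a pose out of reach is approached as far as the arm can. A call with a gripper value outside its range is refused whole. The fingers move at their own pace and stop on an object; "force" is the grip in N (left out, the last holds). Time passes only in rows, so rows that repeat a pose let the fingers close. It gives the time, the measured TCP pose, the force, the opening and the grip force at its end, in the units of the state.
- robot.observe(): the state, without advancing time (a new reading comes with each control period).
- robot.snapshot(name): name is "side" or "top" or "wrist"; returns a dict with "img" (384x512x3 uint8, blue, green, red), "camera_matrix" (3x3 intrinsics, pixels), "D" ([k1, k2, p1, p2, k3] as OpenCV has them; the pictures are not rectified), "cam_to_world" (4x4, takes a point from camera to world coordinates); the wrist camera has in their place "hand_eye" (4x4, takes a point from camera to tool coordinates, whose origin is the TCP and whose axes are the flange's). Camera axes: x right, y down, z forward; pixel columns grow to the right and rows downward; lengths in m; the calibration is good to about 2 mm. A picture is of the moment at which its call begins: read the wrist's pose just before it. There is no depth.
- robot.job_done(): hands the job in; it is judged then, once.
The state is a dict: "clock": time; "qpos": joint angles; "dq": joint speeds; "tau": joint torques, N m; "eef_pos": TCP position; "tcp_rot": TCP orientation; "force": force on the tool from outside, world axes, zero at the start; "ft_torque": the same for the moment, N m; "finger_gap": opening from 0.0 (shut) to 1.0 (fully open); "gripper_force": force on a finger pad.
Only numpy, scipy, OpenCV 4.12 (cv2) and the standard library are available. Lean on these libraries where they do the work, as an engineer would, in place of code of your own. Each camera call takes 0.05 s, during which the arm holds its last target. There are 200 camera calls.

## Working session

There is one attempt and no reset: what is moved stays moved. The work goes in short steps, Python scripts to look and compute and a tool call to move; the robot and the scene stay as the last step left them, time stands still between calls to the robot, and variables do not carry over. Pictures are saved under pics/ and viewed, at most 10 in all, crops included, and the job is handed in when it is done.

Besides the shell and the picture viewer there is one more tool, called after ">>>" by a JSON object that holds its "op" and its "data". step_arm: Moves the arm, as the interface text tells. Its arguments: {"type":"object","properties":{"moves":{"type":"array"},"force":{"type":"number"}},"required":["moves"]}

```bash
mkdir -p pics; cat > h.py <<'E'
import numpy as np, cv2
from workcell import robot
def ray(s,uv,T=None):
    p=cv2.undistortPoints(np.array([[uv]],float),s["camera_matrix"],np.array(s["D"],float))[0,0]
    M=np.array(s["cam_to_world"]) if T is None else T
    return M[:3,3],M[:3,:3]@np.array([p[0],p[1],1.])
def onz(s,uv,z,T=None):
    o,d=ray(s,uv,T); return o+d*(z-o[2])/d[2]
def wristT(s,st):
    T=np.eye(4);T[:3,:3]=np.array(st["tcp_rot"]);T[:3,3]=st["eef_pos"];return T@np.array(s["hand_eye"])
def proj(s,P,T=None):
    M=np.linalg.inv(np.array(s["cam_to_world"]) if T is None else T)
    return cv2.projectPoints(np.array(P,float).reshape(-1,3),cv2.Rodrigues(M[:3,:3])[0],M[:3,3],s["camera_matrix"],np.array(s["D"],float))[0].reshape(-1,2)
E
python3 - <<'E'
from h import *
import pickle
S={n:robot.snapshot(n) for n in("top","side")}
for n in S: S[n]["camera_matrix"]=np.array(S[n]["camera_matrix"],float)
pickle.dump(S,open("s0.pkl","wb"))
for n in S: cv2.imwrite(f"pics/{n}0.png",cv2.resize(S[n]["img"],(800,600)))
E
```

```text
(no output)
```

View pics/top0.png

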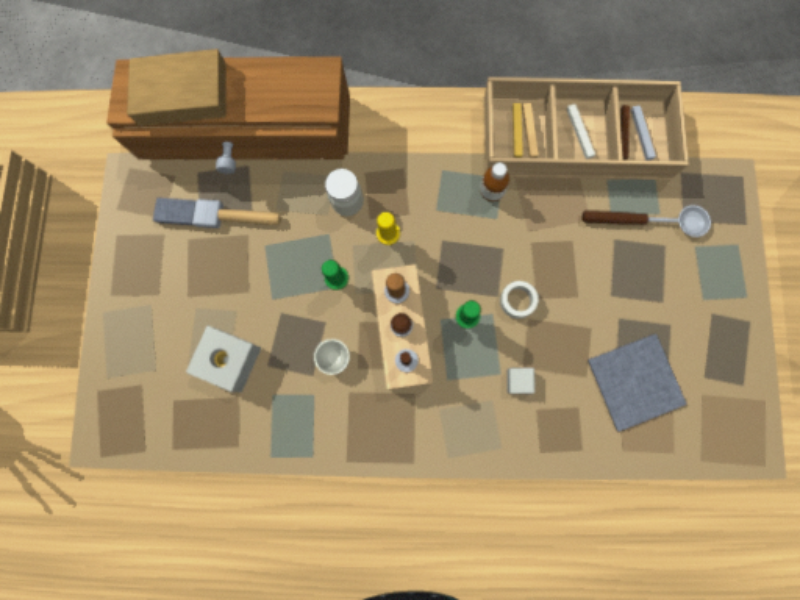

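View pics/side0.png

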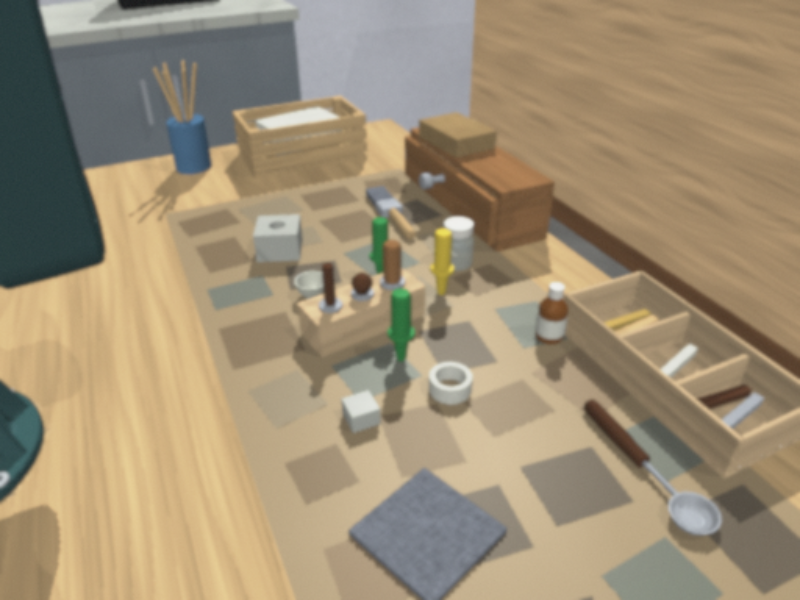

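The top view shows these candidates (800-px image):
- Brown grip in the block at (396,285).
- Dark slim awl at (405,360).
- Dark stub at (401,323).
- Green look-alikes at (333,272) and (469,314), and a yellow one at (387,227).

The 26 mm brown grip with a flange, at (396,285), fits the description. The stone is at (222,360) with its socket at (219,358). The pad is at (637,382). The white offcut at (521,381) is a small stone look-alike.

```bash
python3 - <<'E'
from h import *
import pickle
S=pickle.load(open("s0.pkl","rb")); t=S["top"];s=S["side"]
def seg(im,roi,f):
    x0,y0,x1,y1=roi; m=np.zeros(im.shape[:2],np.uint8)
    hsv=cv2.cvtColor(im,cv2.COLOR_BGR2HSV).astype(int)
    m[y0:y1,x0:x1]=f(hsv)[y0:y1,x0:x1].astype(np.uint8)*255
    c=max(cv2.findContours(m,cv2.RETR_EXTERNAL,cv2.CHAIN_APPROX_NONE)[0],key=cv2.contourArea)
    return c
def square(c,z,n):
    P=np.array([onz(t,p[0],z)[:2] for p in c],np.float32)
    r=cv2.minAreaRect(P); print(n,"ctr",np.round(r[0],4),"size",np.round(r[1],4),"ang",round(r[2],1))
im=t["img"]
square(seg(im,(115,203,170,256),lambda h:(h[...,1]<45)&(h[...,2]>165)),.05,"stone(top)")
square(seg(im,(370,208,445,280),lambda h:(h[...,0]>95)&(h[...,0]<135)&(h[...,1]>25)),.008,"pad")
square(seg(im,(232,165,280,255),lambda h:(h[...,2]>185)&(h[...,1]>50)&(h[...,0]<25)),.052,"block")
print("socket",onz(t,(140,229),.05),"handle top",onz(t,(396*.64,281*.64),.118),"stub", onz(t,(401*.64,323*.64),.08))
print("handle proj", proj(t,[onz(t,(396*.64,281*.64),.118)]))
# side: triangulate top of grip
o,d=ray(s,(392*.64,244*.64));o2,d2=ray(t,(396*.64,281*.64))
A=np.c_[d,-d2];k=np.linalg.lstsq(A,o2-o,rcond=None)[0];print(o+d*k[0],o2+d2*k[1])
print("cams",o,o2)
a=cv2.resize(im[150:260,110:290],(800,489),interpolation=cv2.INTER_CUBIC);cv2.imwrite("pics/c1.png",a)
E
```

```text
stone(top) ctr [0.4948 0.2963] size [0.0725 0.0733] ang 69.1
pad ctr [ 0.4715 -0.3094] size [0.1084 0.1099] ang 21.2
block ctr [0.5453 0.0378] size [0.1707 0.0651] ang 8.8
socket [0.49386811 0.29493201 0.05      ] handle top [0.59372719 0.04265507 0.118     ] stub [0.54350336 0.03626759 0.08      ]
handle proj [[253.44 179.84]]
[0.59418142 0.04275427 0.11583455] [0.59419598 0.04274965 0.1158375 ]
cams [ 0.29004722 -0.64340285  0.54066546] [0.43907298 0.01145266 0.83141389]
```

View pics/c1.png

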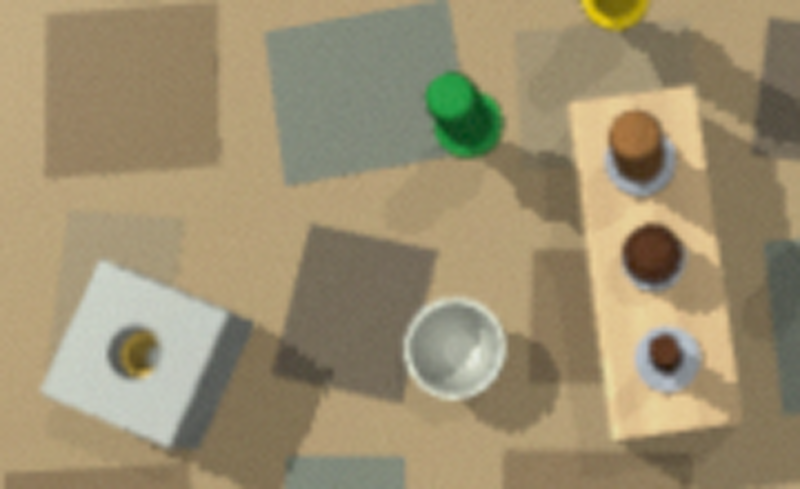

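The crop confirms the brown flanged grip at crop (636,140) in the block's far hole, and the brass-lined stone socket at (137,352). Next, the state and the moves.

```bash
cat >> h.py <<'E'
def delta(P,yaw=None):
    """tool-frame shift mm to world P, wz deg to bring tool y to yaw (mod 180), tool kept down"""
    st=robot.observe();R=np.array(st["tcp_rot"]);d=R.T@(np.array(P)-st["eef_pos"])*1e3
    y=np.degrees(np.arctan2(R[1,1],R[0,1]))
    print("clock",st["clock"],"tcp",np.round(st["eef_pos"],4),"tooly yaw",round(y,1),"tilt",np.round(R[:2,2],4),"shift",np.round(d,1),"dist",round(np.linalg.norm(d)),"q6",np.round(st["qpos"][5],1))
    if yaw is not None: print("wz",round(-((yaw-y+90)%180-90),1))
E
python3 -c "
from h import *
print(np.round(robot.observe()['tcp_rot'],3));delta([.594,.0435,.2],98.5)"
```

```text
[[ 0.973  0.23  -0.   ]
 [ 0.23  -0.973  0.002]
 [ 0.    -0.002 -1.   ]]
clock 0.1 tcp [ 0.1378 -0.5833  0.2219] tooly yaw -76.7 tilt [-0.0002  0.0016] shift [ 588.  -505.2   22.8] dist 776 q6 -6.6
wz 4.8
```

>>> {"op": "step_arm", "data": {"moves": [{"tx": 294,"ty": -253,"tz": 10,"wz": 2.5,"gripper": 0.3},{"tx": 294,"ty": -253,"tz": 10,"wz": 2.5},{"tx": 294,"ty": -253,"tz": 10,"wz": 2.5},{"tx": 294,"ty": -253,"tz": 10,"wz": 2.5},{"tx": 294,"ty": -253,"tz": 10,"wz": 2.5},{"tx": 294,"ty": -253,"tz": 10,"wz": 2.5},{"tx": 294,"ty": -253,"tz": 10,"wz": 2.5},{"tx": 588,"ty": -505,"tz": 22,"wz": 4.8},{"tx": 588,"ty": -505,"tz": 22,"wz": 4.8},{"tx": 588,"ty": -505,"tz": 22,"wz": 4.8},{"tx": 588,"ty": -505,"tz": 22,"wz": 4.8},{"tx": 588,"ty": -505,"tz": 22,"wz": 4.8}]}}

```text
$.moves[0]: bad value
```

```bash
python3 -c "
from h import *
delta([.594,.0435,.2],98.5)"
```

```text
clock 0.1 tcp [ 0.1378 -0.5833  0.2219] tooly yaw -76.7 tilt [-0.0002  0.0016] shift [ 588.  -505.2   22.8] dist 776 q6 -6.6
wz 4.8
```

>>> {"op": "step_arm", "data": {"moves": [{"tx": 30,"ty": -26,"tz": 1,"wx": 0,"wy": 0,"wz": 0.3,"gripper": 0.3},{"tx": 60,"ty": -52,"tz": 2,"wx": 0,"wy": 0,"wz": 0.5,"gripper": 0.3},{"tx": 90,"ty": -78,"tz": 3,"wx": 0,"wy": 0,"wz": 0.8,"gripper": 0.3},{"tx": 120,"ty": -104,"tz": 4,"wx": 0,"wy": 0,"wz": 1,"gripper": 0.3},{"tx": 150,"ty": -130,"tz": 5,"wx": 0,"wy": 0,"wz": 1.2,"gripper": 0.3},{"tx": 180,"ty": -156,"tz": 6,"wx": 0,"wy": 0,"wz": 1.5,"gripper": 0.3},{"tx": 210,"ty": -182,"tz": 7,"wx": 0,"wy": 0,"wz": 1.8,"gripper": 0.3},{"tx": 240,"ty": -208,"tz": 8,"wx": 0,"wy": 0,"wz": 2,"gripper": 0.3},{"tx": 270,"ty": -234,"tz": 9,"wx": 0,"wy": 0,"wz": 2.2,"gripper": 0.3},{"tx": 300,"ty": -260,"tz": 10,"wx": 0,"wy": 0,"wz": 2.5,"gripper": 0.3},{"tx": 330,"ty": -286,"tz": 11,"wx": 0,"wy": 0,"wz": 2.8,"gripper": 0.3},{"tx": 360,"ty": -312,"tz": 12,"wx": 0,"wy": 0,"wz": 3,"gripper": 0.3}]}}

```text
clock: 1.1
eef_pos: [0.417, -0.1956, 0.2105]
tcp_rot: [[0.984, 0.178, -0.0], [0.178, -0.984, 0.0], [-0.0, -0.0, -1.0]]
force: [0.6, -0.4, -0.7]
finger_gap: 0.652
gripper_force: 0.0
```

```bash
python3 -c "
from h import *
delta([.594,.0435,.2],98.5)"
```

```text
clock 1.1 tcp [ 0.417  -0.1956  0.2105] tooly yaw -79.7 tilt [-0.0002  0.0002] shift [ 216.7 -203.8   10.5] dist 298 q6 46.0
wz 1.8
```

>>> {"op": "step_arm", "data": {"moves": [{"tx": 29,"ty": -27,"tz": 1,"wx": 0,"wy": 0,"wz": 0.3,"gripper": 0.3},{"tx": 58,"ty": -54,"tz": 2,"wx": 0,"wy": 0,"wz": 0.5,"gripper": 0.3},{"tx": 87,"ty": -81,"tz": 3,"wx": 0,"wy": 0,"wz": 0.8,"gripper": 0.3},{"tx": 116,"ty": -109,"tz": 5,"wx": 0,"wy": 0,"wz": 1,"gripper": 0.3},{"tx": 145,"ty": -136,"tz": 7,"wx": 0,"wy": 0,"wz": 1.3,"gripper": 0.3},{"tx": 174,"ty": -163,"tz": 9,"wx": 0,"wy": 0,"wz": 1.6,"gripper": 0.3},{"tx": 200,"ty": -188,"tz": 10,"wx": 0,"wy": 0,"wz": 1.8,"gripper": 0.3},{"tx": 217,"ty": -204,"tz": 10,"wx": 0,"wy": 0,"wz": 1.8,"gripper": 0.3},{"tx": 217,"ty": -204,"tz": 10,"wx": 0,"wy": 0,"wz": 1.8,"gripper": 0.3},{"tx": 217,"ty": -204,"tz": 10,"wx": 0,"wy": 0,"wz": 1.8,"gripper": 0.3}]}}

```text
clock: 1.93
eef_pos: [0.5936, 0.0428, 0.2]
tcp_rot: [[0.989, 0.15, -0.001], [0.15, -0.989, -0.0], [-0.001, -0.0, -1.0]]
force: [-0.7, 0.2, -0.2]
finger_gap: 0.651
gripper_force: 0.0
```

```bash
python3 - <<'E'
from h import *
delta([.594,.0435,.069],98.5)
st=robot.observe();s=robot.snapshot("wrist");s["camera_matrix"]=np.array(s["camera_matrix"],float)
T=wristT(s,st);im=s["img"].copy()
print("cam",T[:3,3],"axis",T[:3,2]); print(proj(s,[[.594,.0435,.118],[.594,.0435,.058]],T))
for p in proj(s,[[.594,.0435,.118],[.594,.0435,.058]],T): cv2.circle(im,tuple(int(v) for v in p),3,(255,0,255),-1)
cv2.imwrite("pics/w1.png",im)
E
```

```text
clock 1.9333 tcp [0.5936 0.0428 0.2   ] tooly yaw -81.4 tilt [-0.0013 -0.0002] shift [  0.7  -0.6 131. ] dist 131 q6 78.9
wz 0.1
cam [0.66248607 0.05439292 0.3610004 ] axis [-0.25368077 -0.03863067 -0.96651629]
[[258.11524904 196.55808737]
 [257.98294869 180.64050709]]
```

View pics/w1.png

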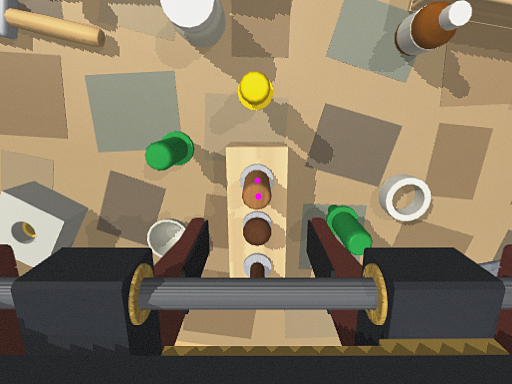

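The wrist view shows the brown grip's top at about (257,196) and its flange at (257,182). Both match the prediction, so I'm descending.

>>> {"op": "step_arm", "data": {"moves": [{"tx": 0.5,"ty": -0.5,"tz": 25,"wx": 0,"wy": 0,"wz": 0,"gripper": 0.3},{"tx": 0.5,"ty": -0.5,"tz": 50,"wx": 0,"wy": 0,"wz": 0,"gripper": 0.3},{"tx": 0.5,"ty": -0.5,"tz": 75,"wx": 0,"wy": 0,"wz": 0,"gripper": 0.3},{"tx": 0.5,"ty": -0.5,"tz": 100,"wx": 0,"wy": 0,"wz": 0,"gripper": 0.3},{"tx": 0.5,"ty": -0.5,"tz": 115,"wx": 0,"wy": 0,"wz": 0,"gripper": 0.3},{"tx": 0.5,"ty": -0.5,"tz": 125,"wx": 0,"wy": 0,"wz": 0,"gripper": 0.3},{"tx": 0.5,"ty": -0.5,"tz": 129,"wx": 0,"wy": 0,"wz": 0,"gripper": 0.3},{"tx": 0.5,"ty": -0.5,"tz": 129,"wx": 0,"wy": 0,"wz": 0,"gripper": 0.3}]}}

```text
clock: 2.65
eef_pos: [0.5932, 0.0416, 0.0712]
tcp_rot: [[0.989, 0.146, -0.001], [0.146, -0.989, 0.0], [-0.001, -0.0, -1.0]]
force: [0.8, 0.1, 0.4]
finger_gap: 0.648
gripper_force: 0.0
```

>>> {"op": "step_arm", "data": {"moves": [{"tx": 0,"ty": 0,"tz": 0,"wx": 0,"wy": 0,"wz": 0,"gripper": 0.0},{"tx": 0,"ty": 0,"tz": 0,"wx": 0,"wy": 0,"wz": 0,"gripper": -0.2},{"tx": 0,"ty": 0,"tz": 0,"wx": 0,"wy": 0,"wz": 0,"gripper": -0.3},{"tx": 0,"ty": 0,"tz": 0,"wx": 0,"wy": 0,"wz": 0,"gripper": -1},{"tx": 0,"ty": 0,"tz": 0,"wx": 0,"wy": 0,"wz": 0,"gripper": -1},{"tx": 0,"ty": 0,"tz": 0,"wx": 0,"wy": 0,"wz": 0,"gripper": -1},{"tx": 0,"ty": 0,"tz": 0,"wx": 0,"wy": 0,"wz": 0,"gripper": -1},{"tx": 0,"ty": 0,"tz": 0,"wx": 0,"wy": 0,"wz": 0,"gripper": -1}], "force": 50}}

```text
clock: 3.32
eef_pos: [0.5944, 0.0426, 0.0723]
tcp_rot: [[0.989, 0.148, 0.001], [0.148, -0.989, 0.0], [0.001, -0.0, -1.0]]
force: [-0.5, 1.3, 6.4]
finger_gap: 0.287
gripper_force: 50.0
```

>>> {"op": "step_arm", "data": {"moves": [{"tx": 0,"ty": 0,"tz": -10,"wx": 0,"wy": 0,"wz": 0,"gripper": -1},{"tx": 0,"ty": 0,"tz": -25,"wx": 0,"wy": 0,"wz": 0,"gripper": -1},{"tx": 0,"ty": 0,"tz": -45,"wx": 0,"wy": 0,"wz": 0,"gripper": -1},{"tx": 0,"ty": 0,"tz": -65,"wx": 0,"wy": 0,"wz": 0,"gripper": -1},{"tx": 0,"ty": 0,"tz": -85,"wx": 0,"wy": 0,"wz": 0,"gripper": -1},{"tx": 0,"ty": 0,"tz": -105,"wx": 0,"wy": 0,"wz": 0,"gripper": -1},{"tx": 0,"ty": 0,"tz": -125,"wx": 0,"wy": 0,"wz": 0,"gripper": -1},{"tx": 0,"ty": 0,"tz": -130,"wx": 0,"wy": 0,"wz": 0,"gripper": -1},{"tx": 0,"ty": 0,"tz": -130,"wx": 0,"wy": 0,"wz": 0,"gripper": -1}], "force": 50}}

```text
clock: 4.07
eef_pos: [0.5952, 0.0424, 0.2035]
tcp_rot: [[0.989, 0.148, 0.004], [0.148, -0.989, -0.0], [0.003, 0.001, -1.0]]
force: [-0.6, 0.6, -1.0]
finger_gap: 0.292
gripper_force: 50.0
```

```bash
python3 -c "
from h import *
delta([.4945,.2955,.2]);st=robot.observe();print(st['finger_gap'],st['force'])"
```

```text
clock 4.0667 tcp [0.5952 0.0424 0.2035] tooly yaw -81.5 tilt [ 0.0035 -0.0001] shift [ -62.2 -265.2    3.1] dist 272 q6 79.0
0.29161297719069973 [-0.61335787  0.62748325 -0.96704827]
```

>>> {"op": "step_arm", "data": {"moves": [{"tx": -4,"ty": -15,"tz": 0,"wx": 0,"wy": 0,"wz": 0,"gripper": -1},{"tx": -12,"ty": -50,"tz": 0,"wx": 0,"wy": 0,"wz": 0,"gripper": -1},{"tx": -20,"ty": -85,"tz": 0,"wx": 0,"wy": 0,"wz": 0,"gripper": -1},{"tx": -28,"ty": -120,"tz": 0,"wx": 0,"wy": 0,"wz": 0,"gripper": -1},{"tx": -36,"ty": -155,"tz": 0,"wx": 0,"wy": 0,"wz": 0,"gripper": -1},{"tx": -44,"ty": -190,"tz": 0,"wx": 0,"wy": 0,"wz": 0,"gripper": -1},{"tx": -52,"ty": -220,"tz": 0,"wx": 0,"wy": 0,"wz": 0,"gripper": -1},{"tx": -58,"ty": -248,"tz": 0,"wx": 0,"wy": 0,"wz": 0,"gripper": -1},{"tx": -62,"ty": -265,"tz": 0,"wx": 0,"wy": 0,"wz": 0,"gripper": -1},{"tx": -62,"ty": -265,"tz": 0,"wx": 0,"wy": 0,"wz": 0,"gripper": -1},{"tx": -62,"ty": -265,"tz": 0,"wx": 0,"wy": 0,"wz": 0,"gripper": -1},{"tx": -62,"ty": -265,"tz": 0,"wx": 0,"wy": 0,"wz": 0,"gripper": -1}], "force": 50}}

```text
clock: 5.07
eef_pos: [0.4928, 0.2949, 0.2005]
tcp_rot: [[0.989, 0.148, -0.002], [0.148, -0.989, -0.001], [-0.002, 0.001, -1.0]]
force: [-0.2, 0.5, -0.3]
finger_gap: 0.291
gripper_force: 50.0
```

```bash
python3 - <<'E'
from h import *
import pickle
delta([.4945,.2955,.13])
st=robot.observe()
W=robot.snapshot("wrist");s=robot.snapshot("side");t=robot.snapshot("top")
for q in(W,s,t):q["camera_matrix"]=np.array(q["camera_matrix"],float)
pickle.dump((st,W,s,t),open("s1.pkl","wb"))
T=wristT(W,st);im=W["img"].copy();P=[[.4945,.2955,.05],np.array(st["eef_pos"])-[0,0,.062]]
pw=proj(W,P,T);ps=proj(s,P);print(pw,ps)
# socket: dark hole centre on stone top in wrist / top views
sp=s["img"].copy();x,y=[int(v) for v in ps[0]];a=sp[max(0,y-110):y+50,max(0,x-75):x+75]
a=cv2.resize(a,None,fx=3,fy=3,interpolation=cv2.INTER_CUBIC)
b=cv2.resize(im,(400,300)); c=np.zeros((480,800,3),np.uint8);c[:min(480,a.shape[0]),:min(400,a.shape[1])]=a[:480,:400];c[:300,400:]=b
print("crop origin",max(0,x-75),max(0,y-110));cv2.imwrite("pics/m2.png",c)
E
```

```text
clock 5.0667 tcp [0.4928 0.2949 0.2005] tooly yaw -81.5 tilt [-0.0019 -0.0013] shift [ 1.9 -0.4 70.5] dist 71 q6 105.5
[[258.06462831 177.57450142]
 [258.88850581 204.19870967]] [[177.08287397 143.35210707]
 [172.49164382 112.19683137]]
crop origin 102 33
```

View pics/m2.png

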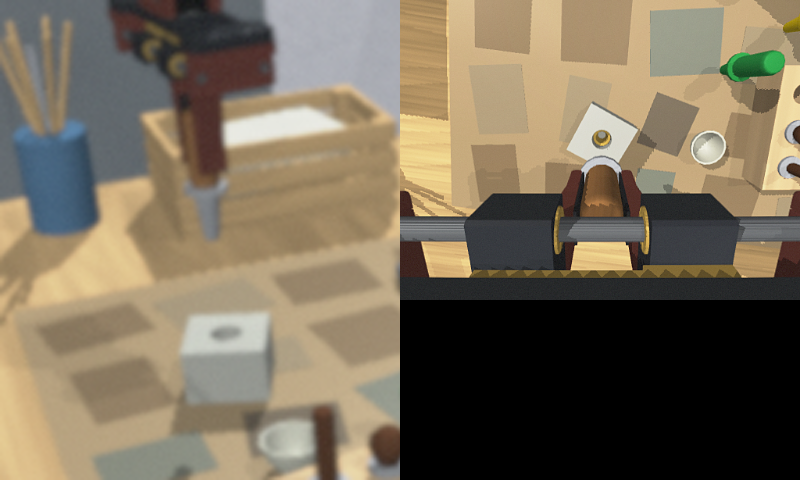

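In the side crop the shank tip is at (210,238), as predicted. The socket is at (227,332) in the side crop and (602,138) in the wrist inset, within about 1 mm of the estimate. Descending to just inside the mouth.

>>> {"op": "step_arm", "data": {"moves": [{"tx": 1.5,"ty": 0,"tz": 15,"wx": 0,"wy": 0,"wz": 0,"gripper": -1},{"tx": 1.5,"ty": 0,"tz": 35,"wx": 0,"wy": 0,"wz": 0,"gripper": -1},{"tx": 1.5,"ty": 0,"tz": 55,"wx": 0,"wy": 0,"wz": 0,"gripper": -1},{"tx": 1.5,"ty": 0,"tz": 70,"wx": 0,"wy": 0,"wz": 0,"gripper": -1},{"tx": 1.5,"ty": 0,"tz": 78,"wx": 0,"wy": 0,"wz": 0,"gripper": -1},{"tx": 1.5,"ty": 0,"tz": 82,"wx": 0,"wy": 0,"wz": 0,"gripper": -1},{"tx": 1.5,"ty": 0,"tz": 86,"wx": 0,"wy": 0,"wz": 0,"gripper": -1},{"tx": 1.5,"ty": 0,"tz": 89,"wx": 0,"wy": 0,"wz": 0,"gripper": -1},{"tx": 1.5,"ty": 0,"tz": 91,"wx": 0,"wy": 0,"wz": 0,"gripper": -1},{"tx": 1.5,"ty": 0,"tz": 93,"wx": 0,"wy": 0,"wz": 0,"gripper": -1},{"tx": 1.5,"ty": 0,"tz": 93,"wx": 0,"wy": 0,"wz": 0,"gripper": -1}], "force": 60}}

```text
clock: 6.13
eef_pos: [0.4953, 0.2958, 0.1089]
tcp_rot: [[0.989, 0.148, 0.0], [0.148, -0.989, 0.0], [0.0, -0.0, -1.0]]
force: [-0.3, 0.1, -1.2]
finger_gap: 0.29
gripper_force: 60.0
```

>>> {"op": "step_arm", "data": {"moves": [{"tx": 0,"ty": 0,"tz": 1,"wx": 0,"wy": 0,"wz": 0,"gripper": -1},{"tx": 0,"ty": 0,"tz": 2,"wx": 0,"wy": 0,"wz": 0,"gripper": -1},{"tx": 0,"ty": 0,"tz": 3,"wx": 0,"wy": 0,"wz": 0,"gripper": -1},{"tx": 0,"ty": 0,"tz": 3,"wx": 0,"wy": 0,"wz": 0,"gripper": -1}]}}

```text
clock: 6.47
eef_pos: [0.495, 0.2956, 0.1056]
tcp_rot: [[0.989, 0.148, -0.0], [0.148, -0.989, 0.0], [-0.0, -0.0, -1.0]]
force: [0.1, -0.0, -1.2]
finger_gap: 0.287
gripper_force: 60.0
```

>>> {"op": "step_arm", "data": {"moves": [{"tx": 0,"ty": 0,"tz": 1,"wx": 0,"wy": 0,"wz": 0,"gripper": -1},{"tx": 0,"ty": 0,"tz": 2,"wx": 0,"wy": 0,"wz": 0,"gripper": -1},{"tx": 0,"ty": 0,"tz": 3,"wx": 0,"wy": 0,"wz": 0,"gripper": -1},{"tx": 0,"ty": 0,"tz": 4,"wx": 0,"wy": 0,"wz": 0,"gripper": -1},{"tx": 0,"ty": 0,"tz": 4,"wx": 0,"wy": 0,"wz": 0,"gripper": -1}]}}

```text
clock: 6.88
eef_pos: [0.495, 0.2956, 0.1014]
tcp_rot: [[0.989, 0.147, -0.0], [0.147, -0.989, -0.0], [-0.0, -0.0, -1.0]]
force: [0.2, -0.5, -0.2]
finger_gap: 0.293
gripper_force: 60.0
```

>>> {"op": "step_arm", "data": {"moves": [{"tx": 0,"ty": 0,"tz": 1,"wx": 0,"wy": 0,"wz": 0,"gripper": -1},{"tx": 0,"ty": 0,"tz": 2,"wx": 0,"wy": 0,"wz": 0,"gripper": -1},{"tx": 0,"ty": 0,"tz": 3,"wx": 0,"wy": 0,"wz": 0,"gripper": -1},{"tx": 0,"ty": 0,"tz": 3,"wx": 0,"wy": 0,"wz": 0,"gripper": -1}]}}

```text
clock: 7.22
eef_pos: [0.495, 0.2956, 0.0985]
tcp_rot: [[0.989, 0.147, -0.0], [0.147, -0.989, -0.0], [-0.0, -0.0, -1.0]]
force: [0.3, 0.8, -0.9]
finger_gap: 0.287
gripper_force: 60.0
```

>>> {"op": "step_arm", "data": {"moves": [{"tx": 0,"ty": 0,"tz": 0.5,"wx": 0,"wy": 0,"wz": 0,"gripper": -1},{"tx": 0,"ty": 0,"tz": 1,"wx": 0,"wy": 0,"wz": 0,"gripper": -1},{"tx": 0,"ty": 0,"tz": 1.5,"wx": 0,"wy": 0,"wz": 0,"gripper": -1},{"tx": 0,"ty": 0,"tz": 1.5,"wx": 0,"wy": 0,"wz": 0,"gripper": -1}]}}

```text
clock: 7.55
eef_pos: [0.4951, 0.2956, 0.0971]
tcp_rot: [[0.989, 0.147, -0.0], [0.147, -0.989, 0.0], [-0.0, -0.0, -1.0]]
force: [-0.8, -0.8, -0.2]
finger_gap: 0.287
gripper_force: 60.0
```

>>> {"op": "step_arm", "data": {"moves": [{"tx": 0,"ty": 0,"tz": 0.5,"wx": 0,"wy": 0,"wz": 0,"gripper": -1},{"tx": 0,"ty": 0,"tz": 1,"wx": 0,"wy": 0,"wz": 0,"gripper": -1},{"tx": 0,"ty": 0,"tz": 1.5,"wx": 0,"wy": 0,"wz": 0,"gripper": -1},{"tx": 0,"ty": 0,"tz": 1.5,"wx": 0,"wy": 0,"wz": 0,"gripper": -1}]}}

```text
clock: 7.88
eef_pos: [0.4951, 0.2956, 0.0956]
tcp_rot: [[0.989, 0.148, -0.0], [0.148, -0.989, 0.0], [-0.0, -0.0, -1.0]]
force: [1.1, 0.2, -1.2]
finger_gap: 0.291
gripper_force: 60.0
```

>>> {"op": "step_arm", "data": {"moves": [{"tx": 0,"ty": 0,"tz": 0.5,"wx": 0,"wy": 0,"wz": 0,"gripper": -1},{"tx": 0,"ty": 0,"tz": 1,"wx": 0,"wy": 0,"wz": 0,"gripper": -1},{"tx": 0,"ty": 0,"tz": 1.5,"wx": 0,"wy": 0,"wz": 0,"gripper": -1},{"tx": 0,"ty": 0,"tz": 1.5,"wx": 0,"wy": 0,"wz": 0,"gripper": -1}]}}

```text
clock: 8.22
eef_pos: [0.4951, 0.2956, 0.0941]
tcp_rot: [[0.989, 0.148, -0.0], [0.148, -0.989, 0.0], [-0.0, -0.0, -1.0]]
force: [-0.3, 0.3, -0.2]
finger_gap: 0.292
gripper_force: 60.0
```

>>> {"op": "step_arm", "data": {"moves": [{"tx": 0,"ty": 0,"tz": 0.5,"wx": 0,"wy": 0,"wz": 0,"gripper": -1},{"tx": 0,"ty": 0,"tz": 1,"wx": 0,"wy": 0,"wz": 0,"gripper": -1},{"tx": 0,"ty": 0,"tz": 1.5,"wx": 0,"wy": 0,"wz": 0,"gripper": -1},{"tx": 0,"ty": 0,"tz": 1.5,"wx": 0,"wy": 0,"wz": 0,"gripper": -1}]}}

```text
clock: 8.55
eef_pos: [0.495, 0.2956, 0.0926]
tcp_rot: [[0.989, 0.147, -0.0], [0.147, -0.989, 0.0], [-0.0, -0.0, -1.0]]
force: [0.4, 0.6, -0.9]
finger_gap: 0.287
gripper_force: 60.0
```

>>> {"op": "step_arm", "data": {"moves": [{"tx": 0,"ty": 0,"tz": 0.5,"wx": 0,"wy": 0,"wz": 0,"gripper": -1},{"tx": 0,"ty": 0,"tz": 1,"wx": 0,"wy": 0,"wz": 0,"gripper": -1},{"tx": 0,"ty": 0,"tz": 1.5,"wx": 0,"wy": 0,"wz": 0,"gripper": -1},{"tx": 0,"ty": 0,"tz": 1.5,"wx": 0,"wy": 0,"wz": 0,"gripper": -1}]}}

```text
clock: 8.88
eef_pos: [0.4951, 0.2956, 0.0911]
tcp_rot: [[0.989, 0.147, -0.0], [0.147, -0.989, 0.0], [-0.0, -0.0, -1.0]]
force: [-0.6, -0.5, -1.6]
finger_gap: 0.287
gripper_force: 60.0
```

>>> {"op": "step_arm", "data": {"moves": [{"tx": 0,"ty": 0,"tz": 0.5,"wx": 0,"wy": 0,"wz": 0,"gripper": -1},{"tx": 0,"ty": 0,"tz": 1,"wx": 0,"wy": 0,"wz": 0,"gripper": -1},{"tx": 0,"ty": 0,"tz": 1.5,"wx": 0,"wy": 0,"wz": 0,"gripper": -1},{"tx": 0,"ty": 0,"tz": 1.5,"wx": 0,"wy": 0,"wz": 0,"gripper": -1}]}}

```text
clock: 9.22
eef_pos: [0.495, 0.2956, 0.0896]
tcp_rot: [[0.989, 0.147, -0.0], [0.147, -0.989, 0.0], [-0.0, -0.0, -1.0]]
force: [0.1, -0.6, -0.2]
finger_gap: 0.287
gripper_force: 60.0
```

>>> {"op": "step_arm", "data": {"moves": [{"tx": 0,"ty": 0,"tz": 0.5,"wx": 0,"wy": 0,"wz": 0,"gripper": -1},{"tx": 0,"ty": 0,"tz": 1,"wx": 0,"wy": 0,"wz": 0,"gripper": -1},{"tx": 0,"ty": 0,"tz": 1.5,"wx": 0,"wy": 0,"wz": 0,"gripper": -1},{"tx": 0,"ty": 0,"tz": 1.5,"wx": 0,"wy": 0,"wz": 0,"gripper": -1}]}}

```text
clock: 9.55
eef_pos: [0.495, 0.2955, 0.0881]
tcp_rot: [[0.989, 0.147, -0.0], [0.147, -0.989, -0.0], [-0.0, 0.0, -1.0]]
force: [0.0, -1.9, -1.7]
finger_gap: 0.29
gripper_force: 60.0
```

>>> {"op": "step_arm", "data": {"moves": [{"tx": 0,"ty": 0,"tz": 0.5,"wx": 0,"wy": 0,"wz": 0,"gripper": -1},{"tx": 0,"ty": 0,"tz": 1,"wx": 0,"wy": 0,"wz": 0,"gripper": -1},{"tx": 0,"ty": 0,"tz": 1.5,"wx": 0,"wy": 0,"wz": 0,"gripper": -1},{"tx": 0,"ty": 0,"tz": 1.5,"wx": 0,"wy": 0,"wz": 0,"gripper": -1}]}}

```text
clock: 9.88
eef_pos: [0.495, 0.2955, 0.0866]
tcp_rot: [[0.989, 0.148, -0.0], [0.148, -0.989, -0.0], [-0.0, 0.0, -1.0]]
force: [-0.7, -0.8, -1.2]
finger_gap: 0.29
gripper_force: 60.0
```

>>> {"op": "step_arm", "data": {"moves": [{"tx": 0,"ty": 0,"tz": 0.5,"wx": 0,"wy": 0,"wz": 0,"gripper": -1},{"tx": 0,"ty": 0,"tz": 1,"wx": 0,"wy": 0,"wz": 0,"gripper": -1},{"tx": 0,"ty": 0,"tz": 1.5,"wx": 0,"wy": 0,"wz": 0,"gripper": -1},{"tx": 0,"ty": 0,"tz": 1.5,"wx": 0,"wy": 0,"wz": 0,"gripper": -1}]}}

```text
clock: 10.22
eef_pos: [0.4949, 0.2954, 0.0851]
tcp_rot: [[0.989, 0.148, -0.0], [0.148, -0.989, -0.0], [-0.0, 0.0, -1.0]]
force: [-1.4, -2.7, -0.2]
finger_gap: 0.289
gripper_force: 60.0
```

>>> {"op": "step_arm", "data": {"moves": [{"tx": 0,"ty": 0,"tz": 0.5,"wx": 0,"wy": 0,"wz": 0,"gripper": -1},{"tx": 0,"ty": 0,"tz": 1,"wx": 0,"wy": 0,"wz": 0,"gripper": -1},{"tx": 0,"ty": 0,"tz": 1.5,"wx": 0,"wy": 0,"wz": 0,"gripper": -1},{"tx": 0,"ty": 0,"tz": 1.5,"wx": 0,"wy": 0,"wz": 0,"gripper": -1}]}}

```text
clock: 10.55
eef_pos: [0.4949, 0.2953, 0.0836]
tcp_rot: [[0.989, 0.148, -0.0], [0.148, -0.989, -0.0], [-0.001, 0.0, -1.0]]
force: [-1.7, -3.7, 1.6]
finger_gap: 0.289
gripper_force: 60.0
```

>>> {"op": "step_arm", "data": {"moves": [{"tx": -0.1,"ty": 0.2,"tz": 0.3,"wx": 0,"wy": 0,"wz": 0,"gripper": -1},{"tx": -0.2,"ty": 0.4,"tz": 0.6,"wx": 0,"wy": 0,"wz": 0,"gripper": -1},{"tx": -0.2,"ty": 0.4,"tz": 1,"wx": 0,"wy": 0,"wz": 0,"gripper": -1},{"tx": -0.2,"ty": 0.4,"tz": 1,"wx": 0,"wy": 0,"wz": 0,"gripper": -1}]}}

```text
clock: 10.88
eef_pos: [0.4949, 0.2951, 0.0826]
tcp_rot: [[0.989, 0.147, -0.0], [0.147, -0.989, -0.0], [-0.0, -0.0, -1.0]]
force: [-1.2, -2.8, 1.5]
finger_gap: 0.287
gripper_force: 60.0
```

>>> {"op": "step_arm", "data": {"moves": [{"tx": -0.1,"ty": 0.2,"tz": 0.3,"wx": 0,"wy": 0,"wz": 0,"gripper": -1},{"tx": -0.2,"ty": 0.3,"tz": 0.6,"wx": 0,"wy": 0,"wz": 0,"gripper": -1},{"tx": -0.2,"ty": 0.3,"tz": 1,"wx": 0,"wy": 0,"wz": 0,"gripper": -1},{"tx": -0.2,"ty": 0.3,"tz": 1,"wx": 0,"wy": 0,"wz": 0,"gripper": -1}]}}

```text
clock: 11.22
eef_pos: [0.4949, 0.295, 0.0817]
tcp_rot: [[0.989, 0.147, 0.0], [0.147, -0.989, 0.0], [0.0, -0.0, -1.0]]
force: [-0.9, -3.0, 1.2]
finger_gap: 0.29
gripper_force: 60.0
```

>>> {"op": "step_arm", "data": {"moves": [{"tx": -0.1,"ty": 0.2,"tz": 0.3,"wx": 0,"wy": 0,"wz": 0,"gripper": -1},{"tx": -0.2,"ty": 0.3,"tz": 0.6,"wx": 0,"wy": 0,"wz": 0,"gripper": -1},{"tx": -0.2,"ty": 0.3,"tz": 1,"wx": 0,"wy": 0,"wz": 0,"gripper": -1},{"tx": -0.2,"ty": 0.3,"tz": 1,"wx": 0,"wy": 0,"wz": 0,"gripper": -1}]}}

```text
clock: 11.55
eef_pos: [0.4947, 0.2948, 0.0806]
tcp_rot: [[0.989, 0.147, 0.0], [0.147, -0.989, 0.0], [0.0, -0.0, -1.0]]
force: [-0.4, -1.9, -0.8]
finger_gap: 0.294
gripper_force: 60.0
```

>>> {"op": "step_arm", "data": {"moves": [{"tx": 0,"ty": 0.1,"tz": 0.3,"wx": 0,"wy": 0,"wz": 0,"gripper": -1},{"tx": 0,"ty": 0.2,"tz": 0.6,"wx": 0,"wy": 0,"wz": 0,"gripper": -1},{"tx": 0,"ty": 0.2,"tz": 1,"wx": 0,"wy": 0,"wz": 0,"gripper": -1},{"tx": 0,"ty": 0.2,"tz": 1,"wx": 0,"wy": 0,"wz": 0,"gripper": -1}]}}

```text
clock: 11.88
eef_pos: [0.4947, 0.2946, 0.0796]
tcp_rot: [[0.989, 0.147, 0.0], [0.147, -0.989, 0.0], [0.0, -0.0, -1.0]]
force: [-0.7, 0.4, -1.2]
finger_gap: 0.291
gripper_force: 60.0
```

>>> {"op": "step_arm", "data": {"moves": [{"tx": 0,"ty": 0,"tz": 0.3,"wx": 0,"wy": 0,"wz": 0,"gripper": -1},{"tx": 0,"ty": 0,"tz": 0.6,"wx": 0,"wy": 0,"wz": 0,"gripper": -1},{"tx": 0,"ty": 0,"tz": 1,"wx": 0,"wy": 0,"wz": 0,"gripper": -1},{"tx": 0,"ty": 0,"tz": 1,"wx": 0,"wy": 0,"wz": 0,"gripper": -1}]}}

```text
clock: 12.22
eef_pos: [0.4947, 0.2945, 0.0788]
tcp_rot: [[0.989, 0.147, 0.0], [0.147, -0.989, 0.0], [0.0, -0.0, -1.0]]
force: [-1.9, 0.2, 1.3]
finger_gap: 0.29
gripper_force: 60.0
```

>>> {"op": "step_arm", "data": {"moves": [{"tx": 0,"ty": 0,"tz": 0.3,"wx": 0,"wy": 0,"wz": 0,"gripper": -1},{"tx": 0,"ty": 0,"tz": 0.6,"wx": 0,"wy": 0,"wz": 0,"gripper": -1},{"tx": 0,"ty": 0,"tz": 0.6,"wx": 0,"wy": 0,"wz": 0,"gripper": -1}]}}

```text
clock: 12.47
eef_pos: [0.4948, 0.2945, 0.0787]
tcp_rot: [[0.989, 0.147, 0.0], [0.147, -0.989, 0.0], [0.0, -0.0, -1.0]]
force: [-2.4, -0.5, 6.6]
finger_gap: 0.289
gripper_force: 60.0
```

>>> {"op": "step_arm", "data": {"moves": [{"tx": 0,"ty": 0,"tz": 0.3,"wx": 0,"wy": 0,"wz": 0,"gripper": -1},{"tx": 0,"ty": 0,"tz": 0.5,"wx": 0,"wy": 0,"wz": 0,"gripper": -1},{"tx": 0,"ty": 0,"tz": 0.5,"wx": 0,"wy": 0,"wz": 0,"gripper": -1}]}}

```text
clock: 12.72
eef_pos: [0.4948, 0.2945, 0.0787]
tcp_rot: [[0.989, 0.147, 0.0], [0.147, -0.989, 0.0], [0.001, -0.0, -1.0]]
force: [-3.6, -0.2, 11.1]
finger_gap: 0.289
gripper_force: 60.0
```

>>> {"op": "step_arm", "data": {"moves": [{"tx": 0,"ty": 0,"tz": 0.3,"wx": 0,"wy": 0,"wz": 0,"gripper": -1},{"tx": 0,"ty": 0,"tz": 0.6,"wx": 0,"wy": 0,"wz": 0,"gripper": -1},{"tx": 0,"ty": 0,"tz": 0.6,"wx": 0,"wy": 0,"wz": 0,"gripper": -1},{"tx": 0,"ty": 0,"tz": 0.6,"wx": 0,"wy": 0,"wz": 0,"gripper": -1}]}}

```text
clock: 13.05
eef_pos: [0.4948, 0.2945, 0.0785]
tcp_rot: [[0.989, 0.148, 0.001], [0.148, -0.989, 0.001], [0.001, -0.0, -1.0]]
force: [-4.6, -1.5, 14.5]
finger_gap: 0.29
gripper_force: 60.0
```

>>> {"op": "step_arm", "data": {"moves": [{"tx": 0,"ty": 0,"tz": 0.2,"wx": 0,"wy": 0,"wz": 0,"gripper": -1},{"tx": 0,"ty": 0,"tz": 0.4,"wx": 0,"wy": 0,"wz": 0,"gripper": -1},{"tx": 0,"ty": 0,"tz": 0.4,"wx": 0,"wy": 0,"wz": 0,"gripper": -1},{"tx": 0,"ty": 0,"tz": 0.4,"wx": 0,"wy": 0,"wz": 0,"gripper": -1}]}}

```text
clock: 13.38
eef_pos: [0.4949, 0.2946, 0.0785]
tcp_rot: [[0.989, 0.148, 0.001], [0.148, -0.989, 0.001], [0.001, -0.0, -1.0]]
force: [-5.7, -1.4, 18.1]
finger_gap: 0.293
gripper_force: 60.0
```

```bash
python3 - <<'E'
from h import *
print(robot.observe()['force'],robot.observe()['ft_torque'])
for i in range(3):
    robot.snapshot("wrist");print(robot.observe()['force'])
E
```

```text
[-5.70496923 -1.42107546 18.12735868] [-0.44249098  1.22772573  0.00504443]
[-4.55972039 -0.51633103 17.62699474]
[-5.83397135 -2.36092521 17.9640609 ]
[-4.81487342 -2.20718921 17.20280353]
```

About 18 N is reached and the taper is wedged. Lifting slowly.

>>> {"op": "step_arm", "data": {"moves": [{"tx": 0,"ty": 0,"tz": -1,"wx": 0,"wy": 0,"wz": 0,"gripper": -1},{"tx": 0,"ty": 0,"tz": -2,"wx": 0,"wy": 0,"wz": 0,"gripper": -1},{"tx": 0,"ty": 0,"tz": -3,"wx": 0,"wy": 0,"wz": 0,"gripper": -1},{"tx": 0,"ty": 0,"tz": -5,"wx": 0,"wy": 0,"wz": 0,"gripper": -1},{"tx": 0,"ty": 0,"tz": -7,"wx": 0,"wy": 0,"wz": 0,"gripper": -1},{"tx": 0,"ty": 0,"tz": -9,"wx": 0,"wy": 0,"wz": 0,"gripper": -1},{"tx": 0,"ty": 0,"tz": -10,"wx": 0,"wy": 0,"wz": 0,"gripper": -1},{"tx": 0,"ty": 0,"tz": -10,"wx": 0,"wy": 0,"wz": 0,"gripper": -1}]}}

```text
clock: 14.2
eef_pos: [0.4949, 0.2944, 0.0867]
tcp_rot: [[0.989, 0.147, 0.0], [0.147, -0.989, 0.0], [0.0, -0.0, -1.0]]
force: [0.3, -0.7, -8.5]
finger_gap: 0.29
gripper_force: 60.0
```

Stone weight of about 7.5 N is on the wrist, so it hangs. Continuing up.

>>> {"op": "step_arm", "data": {"moves": [{"tx": 0,"ty": 0,"tz": -3,"wx": 0,"wy": 0,"wz": 0,"gripper": -1},{"tx": 0,"ty": 0,"tz": -9,"wx": 0,"wy": 0,"wz": 0,"gripper": -1},{"tx": 0,"ty": 0,"tz": -18,"wx": 0,"wy": 0,"wz": 0,"gripper": -1},{"tx": 0,"ty": 0,"tz": -30,"wx": 0,"wy": 0,"wz": 0,"gripper": -1},{"tx": 0,"ty": 0,"tz": -45,"wx": 0,"wy": 0,"wz": 0,"gripper": -1},{"tx": 0,"ty": 0,"tz": -60,"wx": 0,"wy": 0,"wz": 0,"gripper": -1},{"tx": 0,"ty": 0,"tz": -75,"wx": 0,"wy": 0,"wz": 0,"gripper": -1},{"tx": 0,"ty": 0,"tz": -90,"wx": 0,"wy": 0,"wz": 0,"gripper": -1},{"tx": 0,"ty": 0,"tz": -105,"wx": 0,"wy": 0,"wz": 0,"gripper": -1},{"tx": 0,"ty": 0,"tz": -118,"wx": 0,"wy": 0,"wz": 0,"gripper": -1},{"tx": 0,"ty": 0,"tz": -127,"wx": 0,"wy": 0,"wz": 0,"gripper": -1},{"tx": 0,"ty": 0,"tz": -130,"wx": 0,"wy": 0,"wz": 0,"gripper": -1}]}}

```text
clock: 15.2
eef_pos: [0.4956, 0.2948, 0.219]
tcp_rot: [[0.989, 0.148, 0.003], [0.148, -0.989, 0.002], [0.003, -0.001, -1.0]]
force: [0.8, -0.8, -8.3]
finger_gap: 0.29
gripper_force: 60.0
```

```bash
python3 - <<'E'
from h import *
delta([.4715,-.3094,.2167]);print(robot.observe()['force'])
s=robot.snapshot("side");cv2.imwrite("pics/s2.png",cv2.resize(s["img"][20:220,90:340],(750,600)))
E
```

```text
clock 15.2 tcp [0.4956 0.2948 0.219 ] tooly yaw -81.5 tilt [0.0032 0.0016] shift [-113.   594.     1.3] dist 605 q6 105.4
[ 0.81078422 -0.77835905 -8.34486093]
```

View pics/s2.png

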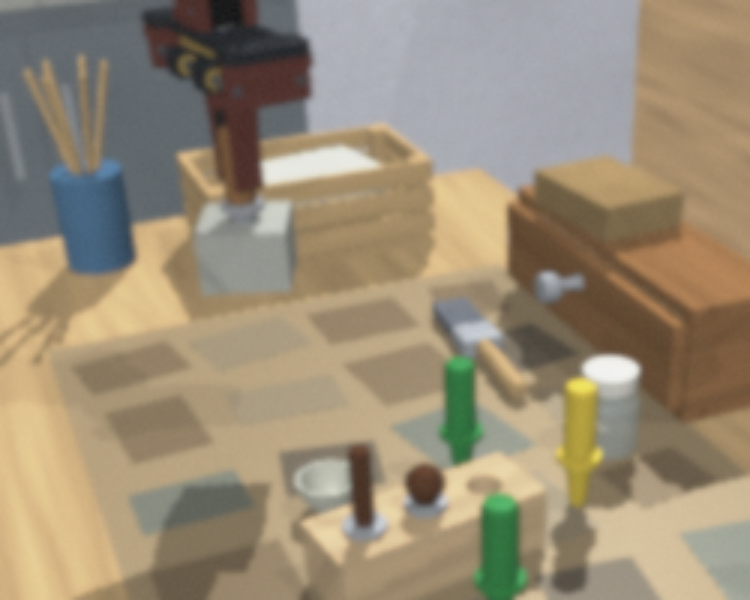

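The stone hangs level at (245,245) in the crop, well above everything on the route. Carrying it across.

>>> {"op": "step_arm", "data": {"moves": [{"tx": -1,"ty": 4,"tz": 0,"wx": 0,"wy": 0,"wz": 0,"gripper": -1},{"tx": -2,"ty": 12,"tz": 0,"wx": 0,"wy": 0,"wz": 0,"gripper": -1},{"tx": -5,"ty": 25,"tz": 0,"wx": 0,"wy": 0,"wz": 0,"gripper": -1},{"tx": -8,"ty": 43,"tz": 0,"wx": 0,"wy": 0,"wz": 0,"gripper": -1},{"tx": -12,"ty": 65,"tz": 0,"wx": 0,"wy": 0,"wz": 0,"gripper": -1},{"tx": -17,"ty": 90,"tz": 0,"wx": 0,"wy": 0,"wz": 0,"gripper": -1},{"tx": -22,"ty": 116,"tz": 0,"wx": 0,"wy": 0,"wz": 0,"gripper": -1},{"tx": -27,"ty": 142,"tz": 0,"wx": 0,"wy": 0,"wz": 0,"gripper": -1},{"tx": -32,"ty": 168,"tz": 0,"wx": 0,"wy": 0,"wz": 0,"gripper": -1},{"tx": -37,"ty": 194,"tz": 0,"wx": 0,"wy": 0,"wz": 0,"gripper": -1},{"tx": -42,"ty": 220,"tz": 0,"wx": 0,"wy": 0,"wz": 0,"gripper": -1},{"tx": -47,"ty": 246,"tz": 0,"wx": 0,"wy": 0,"wz": 0,"gripper": -1}]}}

```text
clock: 16.25
eef_pos: [0.483, 0.0418, 0.2159]
tcp_rot: [[0.989, 0.147, -0.002], [0.147, -0.989, -0.0], [-0.002, 0.0, -1.0]]
force: [0.4, 0.3, -9.0]
finger_gap: 0.29
gripper_force: 60.0
```

>>> {"op": "step_arm", "data": {"moves": [{"tx": -5,"ty": 26,"tz": 0,"wx": 0,"wy": 0,"wz": 0,"gripper": -1},{"tx": -10,"ty": 52,"tz": 0,"wx": 0,"wy": 0,"wz": 0,"gripper": -1},{"tx": -15,"ty": 78,"tz": 0,"wx": 0,"wy": 0,"wz": 0,"gripper": -1},{"tx": -20,"ty": 104,"tz": 0,"wx": 0,"wy": 0,"wz": 0,"gripper": -1},{"tx": -25,"ty": 130,"tz": 0,"wx": 0,"wy": 0,"wz": 0,"gripper": -1},{"tx": -30,"ty": 156,"tz": 0,"wx": 0,"wy": 0,"wz": 0,"gripper": -1},{"tx": -35,"ty": 182,"tz": 0,"wx": 0,"wy": 0,"wz": 0,"gripper": -1},{"tx": -40,"ty": 208,"tz": 0,"wx": 0,"wy": 0,"wz": 0,"gripper": -1},{"tx": -45,"ty": 234,"tz": 0,"wx": 0,"wy": 0,"wz": 0,"gripper": -1},{"tx": -50,"ty": 260,"tz": 0,"wx": 0,"wy": 0,"wz": 0,"gripper": -1},{"tx": -54,"ty": 283,"tz": 0,"wx": 0,"wy": 0,"wz": 0,"gripper": -1},{"tx": -57,"ty": 300,"tz": 0,"wx": 0,"wy": 0,"wz": 0,"gripper": -1}]}}

```text
clock: 17.25
eef_pos: [0.4706, -0.2638, 0.2158]
tcp_rot: [[0.989, 0.146, -0.002], [0.146, -0.989, -0.0], [-0.002, 0.0, -1.0]]
force: [0.5, 0.1, -9.0]
finger_gap: 0.288
gripper_force: 60.0
```

```bash
python3 - <<'E'
from h import *
delta([.4715,-.3094,.2167]);print(robot.observe()['force'])
E
```

```text
clock 17.25 tcp [ 0.4706 -0.2638  0.2158] tooly yaw -81.6 tilt [-0.0015 -0.0004] shift [-5.8 45.3 -0.8] dist 46 q6 45.1
[ 0.49169411  0.07094833 -8.99541918]
```

>>> {"op": "step_arm", "data": {"moves": [{"tx": -2,"ty": 15,"tz": 0,"wx": 0,"wy": 0,"wz": 0,"gripper": -1},{"tx": -4,"ty": 28,"tz": 2,"wx": 0,"wy": 0,"wz": 0,"gripper": -1},{"tx": -5,"ty": 38,"tz": 8,"wx": 0,"wy": 0,"wz": 0,"gripper": -1},{"tx": -6,"ty": 44,"tz": 18,"wx": 0,"wy": 0,"wz": 0,"gripper": -1},{"tx": -6,"ty": 45,"tz": 32,"wx": 0,"wy": 0,"wz": 0,"gripper": -1},{"tx": -6,"ty": 45,"tz": 48,"wx": 0,"wy": 0,"wz": 0,"gripper": -1},{"tx": -6,"ty": 45,"tz": 64,"wx": 0,"wy": 0,"wz": 0,"gripper": -1},{"tx": -6,"ty": 45,"tz": 80,"wx": 0,"wy": 0,"wz": 0,"gripper": -1},{"tx": -6,"ty": 45,"tz": 92,"wx": 0,"wy": 0,"wz": 0,"gripper": -1},{"tx": -6,"ty": 45,"tz": 100,"wx": 0,"wy": 0,"wz": 0,"gripper": -1},{"tx": -6,"ty": 45,"tz": 103,"wx": 0,"wy": 0,"wz": 0,"gripper": -1},{"tx": -6,"ty": 45,"tz": 103,"wx": 0,"wy": 0,"wz": 0,"gripper": -1}]}}

```text
clock: 18.25
eef_pos: [0.4735, -0.3063, 0.1135]
tcp_rot: [[0.989, 0.148, 0.0], [0.148, -0.989, 0.0], [0.0, 0.0, -1.0]]
force: [0.3, 0.6, -1.8]
finger_gap: 0.289
gripper_force: 60.0
```

```bash
python3 - <<'E'
from h import *
delta([.4715,-.3094,.0865]);print(robot.observe()['force'])
s=robot.snapshot("side");t=robot.snapshot("top")
c=np.hstack([cv2.resize(s["img"][210:384,190:364],(400,400)),cv2.resize(t["img"][190:300,355:465],(400,400))]);cv2.imwrite("pics/s3.png",c)
E
```

```text
clock 18.25 tcp [ 0.4735 -0.3063  0.1135] tooly yaw -81.5 tilt [0.0003 0.    ] shift [-2.4  2.7 27. ] dist 27 q6 41.6
[ 0.31310126  0.55221854 -1.82212335]
```

View pics/s3.png

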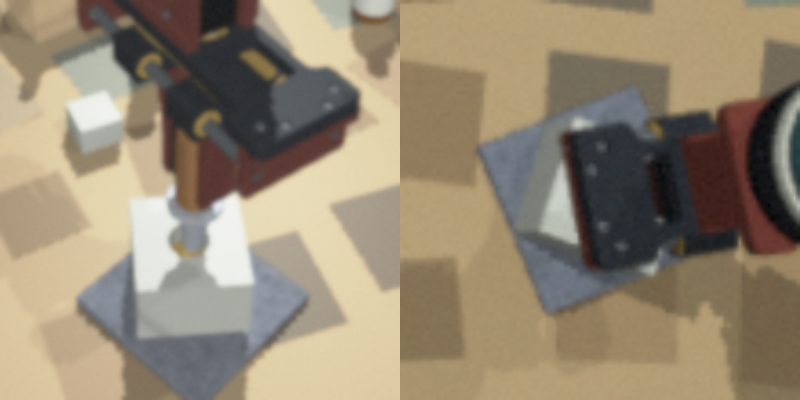

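The stone came off the taper during the lowering: the force reads only -1.8 N. In the side crop (left half) it stands on the pad with its top face spanning roughly (130,200) to (252,290). The shank tip is still over the socket at (187,245). Next I measure where the stone stands, so I can re-wedge it.

```bash
python3 - <<'E'
from h import *
st=robot.observe()
s=robot.snapshot("side");t=robot.snapshot("top")
s["camera_matrix"]=np.array(s["camera_matrix"],float)
f=174/400
for n,p in dict(tl=(130,200),tr=(240,195),br=(252,283),bl=(134,292),low_l=(138,338),low_r=(250,330)).items():
    z=.058 if n[0] in"tb" else .008
    print(n,np.round(onz(s,(190+p[0]*f,210+p[1]*f),z)[:2],4))
tip=np.array(st["eef_pos"])-[0,0,.062]
p=proj(s,[tip,[.4715,-.3094,.008],[.4715,-.3094,.058]]);print("tip,pad,(pad at .058) in crop",(p-[190,210])/f)
im=cv2.resize(s["img"][270:370,230:320],(720,800),interpolation=cv2.INTER_CUBIC)[:600];cv2.imwrite("pics/s4.png",im)
E
```

```text
tl [ 0.4493 -0.2598]
tr [ 0.5179 -0.2873]
br [ 0.4904 -0.3514]
bl [ 0.4224 -0.3266]
low_l [ 0.4243 -0.3264]
low_r [ 0.4921 -0.3518]
tip,pad,(pad at .058) in crop [[194.9267113  244.48002129]
 [191.72355106 290.93979199]
 [193.31853967 243.26275901]]
```

View pics/s4.png

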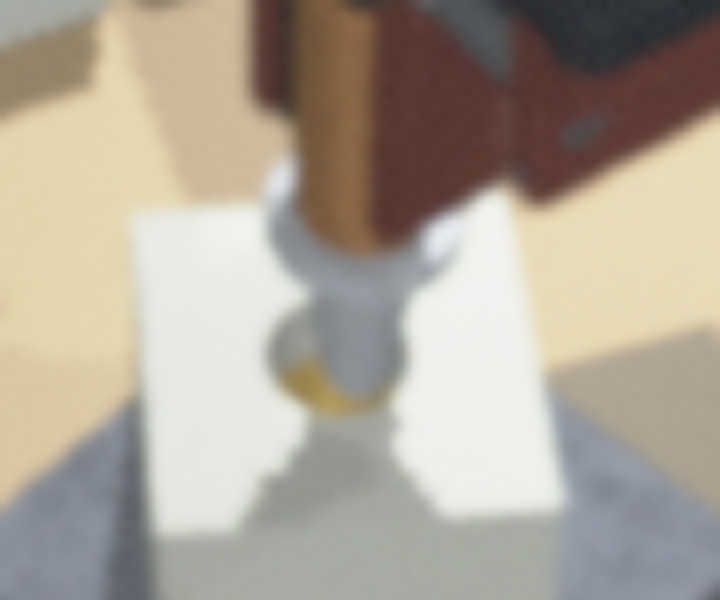

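The stone stands flat on the pad. Its corners give a centre of about (0.470, -0.306), only about 3 mm from the pad's centre. The shank at (365,340) sits about 4 mm off the socket centre at (337,355). I'll line up and press in again with more force, still under 25 N.

>>> {"op": "step_arm", "data": {"moves": [{"tx": -1.5,"ty": -0.2,"tz": 0,"wx": 0,"wy": 0,"wz": 0,"gripper": -1},{"tx": -3.5,"ty": -0.4,"tz": 0,"wx": 0,"wy": 0,"wz": 0,"gripper": -1},{"tx": -3.5,"ty": -0.4,"tz": 0,"wx": 0,"wy": 0,"wz": 0,"gripper": -1},{"tx": -3.5,"ty": -0.4,"tz": 2,"wx": 0,"wy": 0,"wz": 0,"gripper": -1},{"tx": -3.5,"ty": -0.4,"tz": 4,"wx": 0,"wy": 0,"wz": 0,"gripper": -1},{"tx": -3.5,"ty": -0.4,"tz": 6,"wx": 0,"wy": 0,"wz": 0,"gripper": -1},{"tx": -3.5,"ty": -0.4,"tz": 8,"wx": 0,"wy": 0,"wz": 0,"gripper": -1},{"tx": -3.5,"ty": -0.4,"tz": 10,"wx": 0,"wy": 0,"wz": 0,"gripper": -1},{"tx": -3.5,"ty": -0.4,"tz": 12,"wx": 0,"wy": 0,"wz": 0,"gripper": -1},{"tx": -3.5,"ty": -0.4,"tz": 14,"wx": 0,"wy": 0,"wz": 0,"gripper": -1},{"tx": -3.5,"ty": -0.4,"tz": 14,"wx": 0,"wy": 0,"wz": 0,"gripper": -1}]}}

```text
clock: 19.37
eef_pos: [0.4699, -0.3059, 0.0991]
tcp_rot: [[0.989, 0.147, 0.0], [0.147, -0.989, 0.001], [0.001, -0.001, -1.0]]
force: [2.5, 1.7, -1.1]
finger_gap: 0.29
gripper_force: 60.0
```

>>> {"op": "step_arm", "data": {"moves": [{"tx": 0.2,"ty": -0.1,"tz": 1.5,"wx": 0,"wy": 0,"wz": 0,"gripper": -1},{"tx": 0.4,"ty": -0.2,"tz": 3,"wx": 0,"wy": 0,"wz": 0,"gripper": -1},{"tx": 0.6,"ty": -0.2,"tz": 4.5,"wx": 0,"wy": 0,"wz": 0,"gripper": -1},{"tx": 0.6,"ty": -0.2,"tz": 6,"wx": 0,"wy": 0,"wz": 0,"gripper": -1},{"tx": 0.6,"ty": -0.2,"tz": 6,"wx": 0,"wy": 0,"wz": 0,"gripper": -1}]}}

```text
clock: 19.78
eef_pos: [0.4704, -0.3054, 0.0934]
tcp_rot: [[0.989, 0.147, 0.0], [0.147, -0.989, 0.001], [0.001, -0.001, -1.0]]
force: [2.8, 4.6, 1.7]
finger_gap: 0.285
gripper_force: 60.0
```

>>> {"op": "step_arm", "data": {"moves": [{"tx": 0.2,"ty": -0.3,"tz": 1,"wx": 0,"wy": 0,"wz": 0,"gripper": -1},{"tx": 0.3,"ty": -0.6,"tz": 2,"wx": 0,"wy": 0,"wz": 0,"gripper": -1},{"tx": 0.3,"ty": -0.8,"tz": 3,"wx": 0,"wy": 0,"wz": 0,"gripper": -1},{"tx": 0.3,"ty": -0.8,"tz": 3,"wx": 0,"wy": 0,"wz": 0,"gripper": -1}]}}

```text
clock: 20.12
eef_pos: [0.4707, -0.305, 0.0906]
tcp_rot: [[0.989, 0.147, 0.001], [0.147, -0.989, 0.001], [0.001, -0.0, -1.0]]
force: [2.2, 3.9, 2.3]
finger_gap: 0.291
gripper_force: 60.0
```

>>> {"op": "step_arm", "data": {"moves": [{"tx": 0.1,"ty": -0.3,"tz": 0.7,"wx": 0,"wy": 0,"wz": 0,"gripper": -1},{"tx": 0.2,"ty": -0.5,"tz": 1.4,"wx": 0,"wy": 0,"wz": 0,"gripper": -1},{"tx": 0.2,"ty": -0.5,"tz": 2,"wx": 0,"wy": 0,"wz": 0,"gripper": -1},{"tx": 0.2,"ty": -0.5,"tz": 2,"wx": 0,"wy": 0,"wz": 0,"gripper": -1}]}}

```text
clock: 20.45
eef_pos: [0.4708, -0.3047, 0.0886]
tcp_rot: [[0.989, 0.147, 0.001], [0.147, -0.989, 0.0], [0.001, -0.0, -1.0]]
force: [2.9, 4.4, 3.3]
finger_gap: 0.289
gripper_force: 60.0
```

>>> {"op": "step_arm", "data": {"moves": [{"tx": 0.1,"ty": -0.2,"tz": 0.5,"wx": 0,"wy": 0,"wz": 0,"gripper": -1},{"tx": 0.2,"ty": -0.4,"tz": 1,"wx": 0,"wy": 0,"wz": 0,"gripper": -1},{"tx": 0.2,"ty": -0.4,"tz": 1.5,"wx": 0,"wy": 0,"wz": 0,"gripper": -1},{"tx": 0.2,"ty": -0.4,"tz": 1.5,"wx": 0,"wy": 0,"wz": 0,"gripper": -1}]}}

```text
clock: 20.78
eef_pos: [0.4709, -0.3045, 0.0871]
tcp_rot: [[0.989, 0.147, 0.001], [0.147, -0.989, -0.0], [0.001, 0.0, -1.0]]
force: [2.6, 5.1, 2.7]
finger_gap: 0.289
gripper_force: 60.0
```

>>> {"op": "step_arm", "data": {"moves": [{"tx": 0.1,"ty": -0.2,"tz": 0.4,"wx": 0,"wy": 0,"wz": 0,"gripper": -1},{"tx": 0.2,"ty": -0.4,"tz": 0.8,"wx": 0,"wy": 0,"wz": 0,"gripper": -1},{"tx": 0.2,"ty": -0.4,"tz": 0.8,"wx": 0,"wy": 0,"wz": 0,"gripper": -1},{"tx": 0.2,"ty": -0.4,"tz": 0.8,"wx": 0,"wy": 0,"wz": 0,"gripper": -1}]}}

```text
clock: 21.12
eef_pos: [0.471, -0.3044, 0.0867]
tcp_rot: [[0.989, 0.148, 0.001], [0.148, -0.989, -0.001], [0.0, 0.001, -1.0]]
force: [2.1, 3.4, 7.2]
finger_gap: 0.285
gripper_force: 60.0
```

>>> {"op": "step_arm", "data": {"moves": [{"tx": 0.1,"ty": -0.2,"tz": 0.3,"wx": 0,"wy": 0,"wz": 0,"gripper": -1},{"tx": 0.2,"ty": -0.3,"tz": 0.7,"wx": 0,"wy": 0,"wz": 0,"gripper": -1},{"tx": 0.2,"ty": -0.3,"tz": 0.7,"wx": 0,"wy": 0,"wz": 0,"gripper": -1},{"tx": 0.2,"ty": -0.3,"tz": 0.7,"wx": 0,"wy": 0,"wz": 0,"gripper": -1}]}}

```text
clock: 21.45
eef_pos: [0.4711, -0.3043, 0.0866]
tcp_rot: [[0.989, 0.148, 0.001], [0.148, -0.989, -0.001], [0.0, 0.001, -1.0]]
force: [0.5, 4.4, 12.4]
finger_gap: 0.291
gripper_force: 60.0
```

>>> {"op": "step_arm", "data": {"moves": [{"tx": 0,"ty": -0.2,"tz": 0.3,"wx": 0,"wy": 0,"wz": 0,"gripper": -1},{"tx": 0,"ty": -0.3,"tz": 0.6,"wx": 0,"wy": 0,"wz": 0,"gripper": -1},{"tx": 0,"ty": -0.3,"tz": 0.6,"wx": 0,"wy": 0,"wz": 0,"gripper": -1},{"tx": 0,"ty": -0.3,"tz": 0.6,"wx": 0,"wy": 0,"wz": 0,"gripper": -1}]}}

```text
clock: 21.78
eef_pos: [0.4711, -0.3043, 0.0865]
tcp_rot: [[0.989, 0.148, 0.001], [0.148, -0.989, -0.002], [0.001, 0.002, -1.0]]
force: [-1.0, 4.2, 16.7]
finger_gap: 0.287
gripper_force: 60.0
```

>>> {"op": "step_arm", "data": {"moves": [{"tx": 0,"ty": -0.2,"tz": 0.2,"wx": 0,"wy": 0,"wz": 0,"gripper": -1},{"tx": -0.1,"ty": -0.4,"tz": 0.5,"wx": 0,"wy": 0,"wz": 0,"gripper": -1},{"tx": -0.1,"ty": -0.4,"tz": 0.5,"wx": 0,"wy": 0,"wz": 0,"gripper": -1},{"tx": -0.1,"ty": -0.4,"tz": 0.5,"wx": 0,"wy": 0,"wz": 0,"gripper": -1},{"tx": -0.1,"ty": -0.4,"tz": 0.5,"wx": 0,"wy": 0,"wz": 0,"gripper": -1}]}}

```text
clock: 22.2
eef_pos: [0.4712, -0.3043, 0.0864]
tcp_rot: [[0.989, 0.148, 0.001], [0.148, -0.989, -0.003], [0.001, 0.003, -1.0]]
force: [-1.1, 4.7, 18.8]
finger_gap: 0.29
gripper_force: 60.0
```

>>> {"op": "step_arm", "data": {"moves": [{"tx": 0,"ty": 0,"tz": 0.2,"wx": 0,"wy": 0,"wz": 0,"gripper": -1},{"tx": 0,"ty": 0,"tz": 0.2,"wx": 0,"wy": 0,"wz": 0,"gripper": -1},{"tx": 0,"ty": 0,"tz": 0.2,"wx": 0,"wy": 0,"wz": 0,"gripper": -1}]}}

```text
clock: 22.45
eef_pos: [0.4712, -0.3043, 0.0864]
tcp_rot: [[0.989, 0.148, 0.001], [0.148, -0.989, -0.003], [0.001, 0.003, -1.0]]
force: [-2.0, 3.7, 20.7]
finger_gap: 0.286
gripper_force: 60.0
```

>>> {"op": "step_arm", "data": {"moves": [{"tx": 0,"ty": 0.3,"tz": -1,"wx": 0,"wy": 0,"wz": 0,"gripper": -1},{"tx": 0,"ty": 0.4,"tz": -2,"wx": 0,"wy": 0,"wz": 0,"gripper": -1},{"tx": 0,"ty": 0.4,"tz": -3,"wx": 0,"wy": 0,"wz": 0,"gripper": -1},{"tx": 0,"ty": 0.4,"tz": -4,"wx": 0,"wy": 0,"wz": 0,"gripper": -1},{"tx": 0,"ty": 0.4,"tz": -5,"wx": 0,"wy": 0,"wz": 0,"gripper": -1},{"tx": 0,"ty": 0.4,"tz": -6,"wx": 0,"wy": 0,"wz": 0,"gripper": -1},{"tx": 0,"ty": 0.4,"tz": -7,"wx": 0,"wy": 0,"wz": 0,"gripper": -1},{"tx": 0,"ty": 0.4,"tz": -7,"wx": 0,"wy": 0,"wz": 0,"gripper": -1},{"tx": 0,"ty": 0.4,"tz": -7,"wx": 0,"wy": 0,"wz": 0,"gripper": -1}]}}

```text
clock: 23.2
eef_pos: [0.4706, -0.3034, 0.0911]
tcp_rot: [[0.989, 0.148, -0.0], [0.148, -0.989, 0.0], [-0.0, -0.0, -1.0]]
force: [0.8, -0.5, -9.1]
finger_gap: 0.284
gripper_force: 60.0
```

```bash
python3 - <<'E'
from h import *
for i in range(3):
    s=robot.snapshot("side");o=robot.observe();print(o['clock'],np.round(o['force'],1),np.round(o['eef_pos'],4))
cv2.imwrite("pics/s5.png",cv2.resize(s["img"][240:384,200:350],(600,576),interpolation=cv2.INTER_CUBIC))
E
```

```text
23.25 [-0.3 -1.1 -8.5] [ 0.4706 -0.3034  0.0911]
23.3 [ 0.5  0.3 -7.7] [ 0.4706 -0.3033  0.0911]
23.35 [-0.4 -0.1 -8. ] [ 0.4706 -0.3034  0.0912]
```

View pics/s5.png

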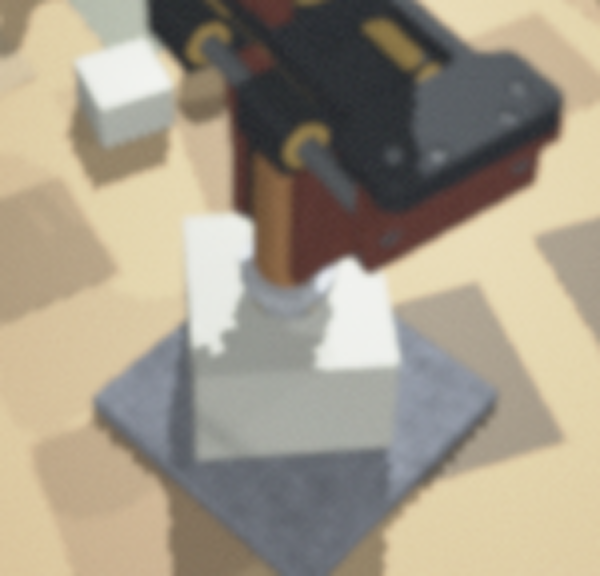

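It holds: in the crop the flange sits tight on the stone at (285,295), and 8 N hangs free about 5 mm above the pad. Centring by 6 mm, then lowering gently.

>>> {"op": "step_arm", "data": {"moves": [{"tx": 0,"ty": 1,"tz": 0,"wx": 0,"wy": 0,"wz": 0,"gripper": -1},{"tx": 0,"ty": 3,"tz": 0,"wx": 0,"wy": 0,"wz": 0,"gripper": -1},{"tx": 0,"ty": 5,"tz": 0,"wx": 0,"wy": 0,"wz": 0,"gripper": -1},{"tx": 0,"ty": 6,"tz": 0,"wx": 0,"wy": 0,"wz": 0,"gripper": -1},{"tx": 0,"ty": 6,"tz": 0.7,"wx": 0,"wy": 0,"wz": 0,"gripper": -1},{"tx": 0,"ty": 6,"tz": 1.4,"wx": 0,"wy": 0,"wz": 0,"gripper": -1},{"tx": 0,"ty": 6,"tz": 2.1,"wx": 0,"wy": 0,"wz": 0,"gripper": -1},{"tx": 0,"ty": 6,"tz": 2.8,"wx": 0,"wy": 0,"wz": 0,"gripper": -1},{"tx": 0,"ty": 6,"tz": 3.4,"wx": 0,"wy": 0,"wz": 0,"gripper": -1},{"tx": 0,"ty": 6,"tz": 3.9,"wx": 0,"wy": 0,"wz": 0,"gripper": -1},{"tx": 0,"ty": 6,"tz": 4.3,"wx": 0,"wy": 0,"wz": 0,"gripper": -1},{"tx": 0,"ty": 6,"tz": 4.3,"wx": 0,"wy": 0,"wz": 0,"gripper": -1}]}}

```text
clock: 24.35
eef_pos: [0.4716, -0.3093, 0.0869]
tcp_rot: [[0.989, 0.147, -0.0], [0.147, -0.989, 0.0], [-0.0, -0.0, -1.0]]
force: [0.2, 0.5, -8.6]
finger_gap: 0.289
gripper_force: 60.0
```

>>> {"op": "step_arm", "data": {"moves": [{"tx": 0,"ty": 0,"tz": 0.2,"wx": 0,"wy": 0,"wz": 0,"gripper": -1},{"tx": 0,"ty": 0,"tz": 0.4,"wx": 0,"wy": 0,"wz": 0,"gripper": -1},{"tx": 0,"ty": 0,"tz": 0.6,"wx": 0,"wy": 0,"wz": 0,"gripper": -1},{"tx": 0,"ty": 0,"tz": 0.6,"wx": 0,"wy": 0,"wz": 0,"gripper": -1}]}}

```text
clock: 24.68
eef_pos: [0.4716, -0.3093, 0.0866]
tcp_rot: [[0.989, 0.147, 0.0], [0.147, -0.989, 0.0], [0.0, -0.0, -1.0]]
force: [-0.4, 0.5, -5.0]
finger_gap: 0.286
gripper_force: 60.0
```

>>> {"op": "step_arm", "data": {"moves": [{"tx": 0,"ty": 0,"tz": 0.2,"wx": 0,"wy": 0,"wz": 0,"gripper": -1},{"tx": 0,"ty": 0,"tz": 0.5,"wx": 0,"wy": 0,"wz": 0,"gripper": -1},{"tx": 0,"ty": 0,"tz": 0.5,"wx": 0,"wy": 0,"wz": 0,"gripper": -1}]}}

```text
clock: 24.93
eef_pos: [0.4717, -0.3094, 0.0865]
tcp_rot: [[0.989, 0.148, 0.0], [0.148, -0.989, -0.0], [0.0, 0.0, -1.0]]
force: [-1.8, 1.9, 3.1]
finger_gap: 0.287
gripper_force: 60.0
```

>>> {"op": "step_arm", "data": {"moves": [{"tx": 0,"ty": 0,"tz": 0,"wx": 0,"wy": 0,"wz": 0,"gripper": -0.3},{"tx": 0,"ty": 0,"tz": 0,"wx": 0,"wy": 0,"wz": 0,"gripper": 0},{"tx": 0,"ty": 0,"tz": 0,"wx": 0,"wy": 0,"wz": 0,"gripper": 0.3},{"tx": 0,"ty": 0,"tz": 0,"wx": 0,"wy": 0,"wz": 0,"gripper": 0.3},{"tx": 0,"ty": 0,"tz": 0,"wx": 0,"wy": 0,"wz": 0,"gripper": 0.3},{"tx": 0,"ty": 0,"tz": 0,"wx": 0,"wy": 0,"wz": 0,"gripper": 0.3}]}}

```text
clock: 25.43
eef_pos: [0.4718, -0.3095, 0.0859]
tcp_rot: [[0.989, 0.147, 0.0], [0.147, -0.989, -0.0], [0.0, 0.0, -1.0]]
force: [0.0, -0.2, -0.3]
finger_gap: 0.645
gripper_force: 0.0
```

>>> {"op": "step_arm", "data": {"moves": [{"tx": 0,"ty": 0,"tz": -8,"wx": 0,"wy": 0,"wz": 0,"gripper": 0.3},{"tx": 0,"ty": 0,"tz": -20,"wx": 0,"wy": 0,"wz": 0,"gripper": 0.3},{"tx": 0,"ty": 0,"tz": -40,"wx": 0,"wy": 0,"wz": 0,"gripper": 0.3},{"tx": 0,"ty": 0,"tz": -65,"wx": 0,"wy": 0,"wz": 0,"gripper": 0.3},{"tx": 0,"ty": 0,"tz": -90,"wx": 0,"wy": 0,"wz": 0,"gripper": 0.3},{"tx": 0,"ty": 0,"tz": -115,"wx": 0,"wy": 0,"wz": 0,"gripper": 0.3},{"tx": 0,"ty": 0,"tz": -135,"wx": 0,"wy": 0,"wz": 0,"gripper": 0.3},{"tx": 0,"ty": 0,"tz": -140,"wx": 0,"wy": 0,"wz": 0,"gripper": 0.3},{"tx": 0,"ty": 0,"tz": -140,"wx": 0,"wy": 0,"wz": 0,"gripper": 0.3}]}}

```text
clock: 26.18
eef_pos: [0.4726, -0.3102, 0.2279]
tcp_rot: [[0.989, 0.147, 0.003], [0.147, -0.989, -0.003], [0.003, 0.003, -1.0]]
force: [0.2, -0.4, -0.2]
finger_gap: 0.651
gripper_force: 0.0
```

```bash
python3 - <<'E'
from h import *
s=robot.snapshot("side");cv2.imwrite("pics/s6.png",cv2.resize(s["img"],(800,600)))
E
```

```text
(no output)
```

View pics/s6.png

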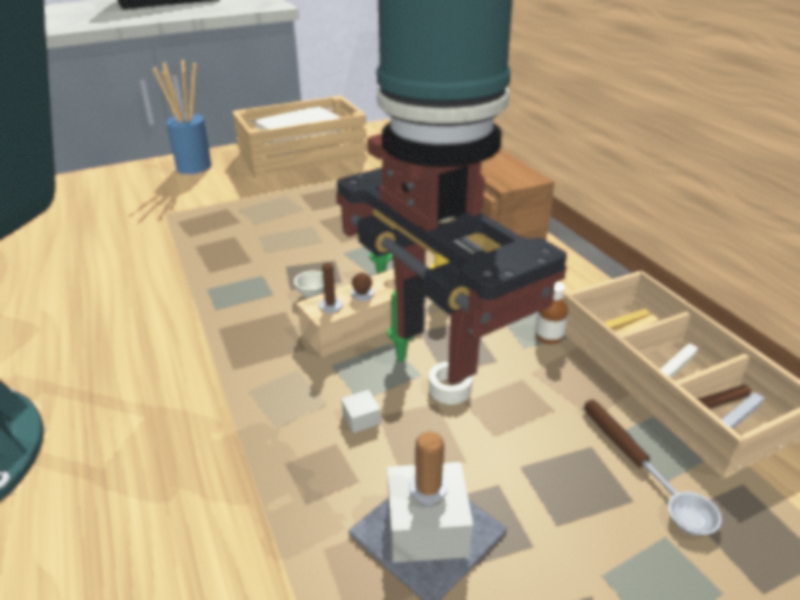

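The stone stands flat in the middle of the pad at (430,530) with the handle upright in it at (429,465). The gripper is clear and the other things look undisturbed.

```bash
python3 -c "
from workcell import robot
print(robot.job_done())"
```

```text
the job is handed in; nothing more can be done
None
```

The job is handed in with the weight flat on the middle of the felt pad and the handle wedged upright in it, but the stone slipped off the taper and dropped onto the pad during the first lowering (impact not measured), so I re-wedged it at about 21 N, test-lifted it 5 mm and lowered it gently; no verdict was shown.

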